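# Crossed thread on the collage press

## Robot

A 6-joint arm with a two-finger parallel gripper is mounted at the origin on the work surface. World frame = base frame: x ahead of the robot, y to its left, z up, the work surface at z = 0. Lengths are in m, angles in rad, forces in N, time in s.
With the tool pointing down it reaches from about 0.275 to 0.75 m from the base axis. Payload 10.2 kg.
Tool frame: the origin (TCP) lies midway between the tips of the shut fingers; the grasp point (between the pads) lies 19 mm behind it (env.hold_point_z is the distance from the TCP to the grasp point, in m); x points along the fingers, z is the direction in which the jaws open and shut, and the axes are right-handed (so a half turn about x gives the same grasp; the last joint's range is limited). The gripper opens to 85 mm and grips with 20 to 120 N. Pads are 22 mm wide; open, the fingers measure 114 mm over their backs; the gripper's body (76 mm by 85 mm) begins 54 mm behind the grasp point. The pads swing forward as they close: fully open they stand 13 mm farther back than shut.
Start: joints at [-1.515, 0.313, 1.498, -0, 1.331, -0.223], TCP at [0.144, -0.505, 0.231] pointing down, gripper open.
Joint ranges: [-2.94, 2.94], [-0.97, 2.17], [0.19, 2.56], [-1.23, 4.37], [0.02, 3.11], [-2.88, 2.88]. Speed limits (rad/s): [2.39, 2.39, 3.01, 3.14, 3.14, 3.14].

## Interface

Orientations are given as a unit quaternion [x, y, z, w].
In Python, from bench import env, kinematics, monitor, eyes, job gives the robot as it stands. The module is installed in compiled form; this text tells all that it offers. Calls block until the motion is done:
- env.reach(position, orientation): joint-space move of the TCP to a pose.
- env.movel(position, velocity=0.15, frame=None, guard=None): straight line of the TCP; frame=None keeps the orientation; velocity is the mean speed in m/s. With guard (N) it stops when the force on the tool has changed by that much, and returns True; else False.
- env.set_joints(angles): joint-space move.
- env.release() and env.close_gripper(effort=None): open the fingers fully, or close them until they stop; effort is the grip in N (None keeps the last).
- env.hold(seconds).
- kinematics.ik(position, orientation): joint angles nearest the present ones, or None.
- monitor.sense(): the state.
- eyes.grab_frame(name): name is "scene" or "top"; returns a dict with "frame" (420x560x3 uint8, red, green, blue), "mtx" (3x3 intrinsics, pixels), "view" (4x4, takes a point from world to camera coordinates). Camera axes: x right, y down, z forward; pixel columns grow to the right and rows downward; lengths in m; the calibration is good to about 2 mm. A picture is of the moment at which its call begins. There is no depth.
A pose or a line that the arm cannot do raises env.MotionError and nothing moves.
- job.hand_in(): hands the job in, once; it reports no verdict.
The state is a dict: "clock": time; "joints": joint angles; "qvel": joint speeds; "joint_efforts": joint torques, N m; "position": TCP position; "ee_rot": TCP orientation; "contact_force": force on the tool from outside, world axes, zero at the start; "ft_torque": the same for the moment, N m; "finger_gap": opening from 0.0 (shut) to 1.0 (fully open).
Only numpy, scipy, OpenCV 4.12 (cv2) and the standard library are available. Lean on these libraries where they do the work, as an engineer would, in place of code of your own. Each camera call takes 0.05 s, during which the arm holds its last target. There are 200 camera calls.

## Task

The two clamp screws of the collage press are each started a little way, but one of them is cross-threaded and they look alike. Turn them gently clockwise by their wings: run the sound one down until it comes up firm, and the moment one binds early, stop and wind it anticlockwise all the way back out to its open stop. Do not strain the threads of either screw, over-tighten, or disturb the things around the press; let go at the end.

Things in the scene. Friction and masses are not known exactly. Their poses are not given: they have to be found in the camera images.
- press: Wooden collage press, fixed: base board 240 x 340 mm, card stack, platen, and over it on two side blocks a bridge 70 mm wide, 326 mm long, top 130 mm above the table. Origin: centre of the underside. x across the bridge, y along it, z up; position and yaw vary. Two alike upright clamp screws stand on the bridge at y = +85 mm (left) and y = -85 mm (right).
- left_wing (a point): Grip point of the left clamp screw, on its axis, 183 mm above the table at joint 0 (it sinks and turns with the screw), 2 mm above mid-height of the flat steel wing: an upright plate 64 mm long along this point's x, 12 mm thick along y, 30 mm tall. Below the wing an 18 mm round neck reaches up to 158 mm, and a 42 mm brass flange on the bridge to 140 mm.
- right_wing (a point): The same point and axes on the right clamp screw, built alike (joint 0: 183 mm above the table, wing from 166 to 196 mm). Nothing stands beside either wing.
- left_screw (a joint): Angle of the left screw, rad, growing clockwise seen from above (screwing in). 0 is the hard open stop, fully wound out, wing along the press's x axis. Starts at 0.25 to 0.55. It sinks 1.27 mm per rad and turns with about 0.035 N m of drag. A sound screw runs freely until it comes up firm between 2.35 and 2.85; a crossed one binds between 0.70 and 1.20.
- right_screw (a joint): The same for the right screw. Exactly one of the two screws is crossed; which one varies from run to run and cannot be seen.
- left_shank: Threaded shank of the left screw, running down through a brass bush in the bridge; origin on the screw's axis, 83 mm below the wing's grip point. Where the screw binds or comes up firm the resistance rises springily, about 3 N m per rad of further turning; beyond about 0.44 N m (20 N on the thread at a radius of 22 mm) the thread is spoilt.
- right_shank: The same for the right screw.
- glue_stick: Bystander: white glue stick standing upright, 29 mm across, 96 mm tall, origin at the centre of its foot.
- tape_roll: Bystander: cardboard-brown tape roll lying flat, 84 mm across, 24 mm tall, origin at the centre of its underside.
- paint_jar: Bystander: paint jar with white cap, 64 mm across, 75 mm tall, origin at the centre of its underside.

How it is judged:
On the way:
1. the sound screw is run down until it comes up firm (screw past 2.25 rad and its thread bearing at least 2.5 N, 0.055 N m) (((value of joint left_screw above 2.25 rad and contact force between left_shank and anything else above 2.5 N) or (value of joint right_screw above 2.25 rad and contact force between right_shank and anything else above 2.5 N))), for 0.1 s.
At the end, for the whole second after the job is handed in: one screw (the sound one) stands screwed in past 2.25 rad, the other (the crossed one) is wound out to within 0.12 rad of its open stop; both are at rest (((value of joint left_screw above 2.25 rad and value of joint right_screw below 0.12 rad) or (value of joint right_screw above 2.25 rad and value of joint left_screw below 0.12 rad)) and velocity of joint left_screw between -0.05 and 0.05 rad/s and velocity of joint right_screw between -0.05 and 0.05 rad/s); the robot touches nothing.
It fails at once if a thread was loaded with over 20 N, 0.44 N m (crossed thread forced, or sound screw over-tightened) (contact force between any of left_shank, right_shank and anything else above 20 N).
It fails at once if the glue stick, tape roll or paint jar was moved by more than 20 mm (distance of any of glue_stick, tape_roll, paint_jar from where it was at the start of the episode above 0.02 m).
It also fails if it takes over 72 s, if anything falls off the work surface, if the arm or the gripper's body presses on something with over 40 N, if the wrist force passes 120 N, or if a joint passes its speed limit or range.

## Working session

There is one attempt and no reset: what is moved stays moved. The work goes in short steps, each a Python script; the robot and the scene stay as the last script left them, time stands still between calls to the robot, and variables do not carry over. Pictures are saved under pics/ and viewed, on a budget of 10 in all, crops included, one or two more only if the job needs it, and the job is handed in when it is done.

```bash
mkdir -p pics
python3 - <<'E'
from bench import env,monitor,eyes
import cv2
s=monitor.sense();print({k:s[k] for k in("clock","position","ee_rot","contact_force","ft_torque","finger_gap")},env.hold_point_z)
for n in("scene","top"):
    f=eyes.grab_frame(n);cv2.imwrite(f"pics/{n}0.png",f["frame"][:,:,::-1]);print(f["mtx"],f["view"])
E
```

```text
{'clock': 0.0, 'position': array([ 0.14445936, -0.50447108,  0.23072264]), 'ee_rot': array([ 0.42603818,  0.56491232, -0.42531803,  0.56433156]), 'contact_force': array([0.0200463 , 0.13387547, 0.03459569]), 'ft_torque': array([-0.01093126, -0.00520727, -0.02873236]), 'finger_gap': 1.0013604244135994} 0.0187
[[458.11807885   0.         281.16801965]
 [  0.         458.11807885 210.14082204]
 [  0.           0.           1.        ]] [[ 0.29606008  0.95507139 -0.01367732 -0.21551361]
 [ 0.72120286 -0.23290658 -0.65239632 -0.36885114]
 [-0.6262706   0.18328438 -0.75775456  1.64932587]
 [ 0.          0.          0.          1.        ]]
[[511.47849763   0.         285.03706042]
 [  0.         511.47849763 202.50740993]
 [  0.           0.           1.        ]] [[-0.00165123 -0.99989186 -0.01461296  0.02002862]
 [-0.99867842  0.00239951 -0.0513386   0.65399426]
 [ 0.05136811  0.01450887 -0.99857439  1.35231852]
 [ 0.          0.          0.          1.        ]]
```

View pics/scene0.png

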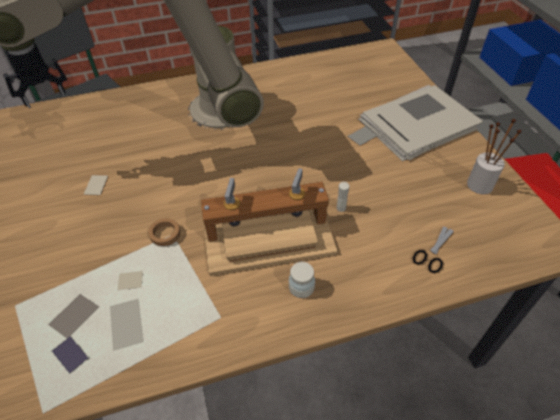

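View pics/top0.png

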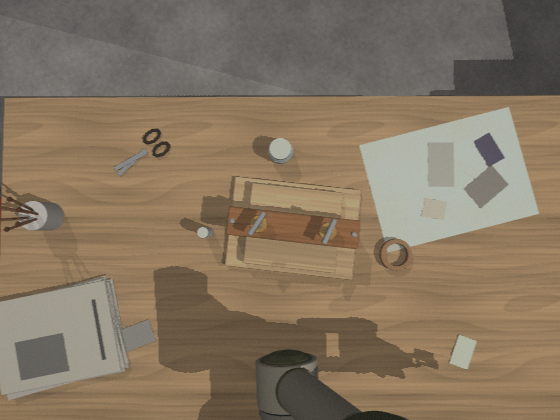

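The scene view shows the press with wings near (230,190) and (297,184). In the top view the left wing is near (257,223) and the right near (329,231). The glue stick (204,232), jar (281,151) and tape (394,253) stand clear of both. I'll look closer at the wings.

Run:
```python
import cv2,numpy as np
t=cv2.imread("pics/top0.png")[195:255,220:370];s=cv2.imread("pics/scene0.png")[160:225,195:335]
r=lambda a:cv2.resize(a,(750,int(a.shape[0]*750/a.shape[1])),interpolation=cv2.INTER_CUBIC)
o=np.vstack([r(t),r(s)[:299]]);print(o.shape);cv2.imwrite("pics/c0.png",o)
```

```text
(599, 750, 3)
```

View pics/c0.png

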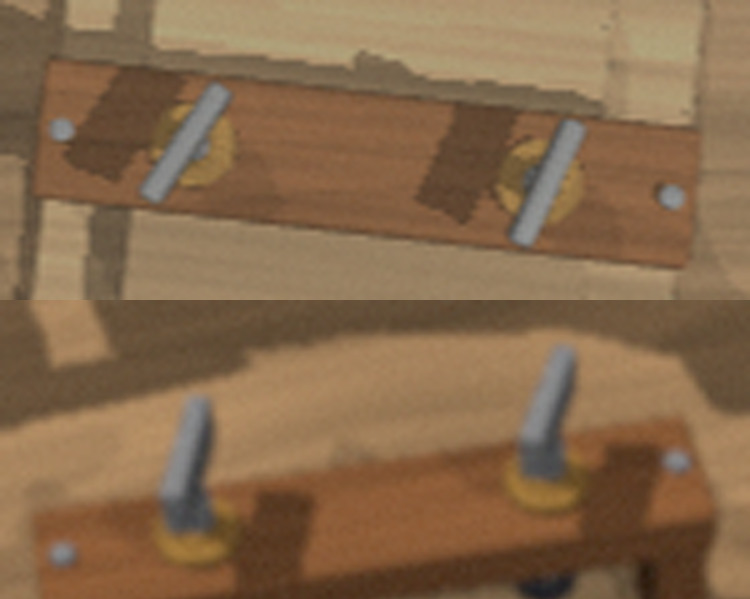

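Enlarged, the top faces of the wings are clear. Top view: left centre ≈ (257.0,223.3), right ≈ (329.5,231.4). Scene view: left ≈ (298.0,177), right ≈ (229.7,187.3). I'll triangulate these.

```bash
cat > h.py <<'E'
import numpy as np,cv2
from scipy.spatial.transform import Rotation as R
from bench import env,kinematics,monitor,eyes,job
def quat(psi):  # tool x down, tool z (jaw axis) horizontal at angle psi+90deg (wing along psi)
    x=np.array([0,0,-1.]);z=np.array([-np.sin(psi),np.cos(psi),0]);y=np.cross(z,x)
    return R.from_matrix(np.c_[x,y,z]).as_quat()
def yaw():
    z=R.from_quat(monitor.sense()["ee_rot"]).as_matrix()[:,2];return np.arctan2(-z[0],z[1])
def ray(f,p,h):
    V=f["view"];d=V[:3,:3].T@np.linalg.inv(f["mtx"])@[p[0],p[1],1];c=-V[:3,:3].T@V[:3,3]
    return c+d*(h-c[2])/d[2]
E
python3 - <<'E'
from h import *
T=eyes.grab_frame("top");S=eyes.grab_frame("scene")
P=lambda f:f["mtx"]@f["view"][:3]
for n,a,b in(("L",(257.0,223.3),(298.0,177)),("R",(329.5,231.4),(229.7,187.3))):
    X=cv2.triangulatePoints(P(T),P(S),np.float64(a),np.float64(b)).ravel();print(n,X[:3]/X[3],ray(T,a,.1955),ray(S,b,.1955))
c=lambda x,y:(220+(x+.5)/5-.5,195+(y+.5)/5-.5)
for n,a,b,h in(("Lw",(151,195),(219,88),.1955),("Rw",(522,240),(573,125),.1955),("bolts R->L",(672,196),(62,130),.131)):
    p,q=ray(T,c(*a),h),ray(T,c(*b),h);d=q-p;print(n,p,q,(p+q)/2,np.hypot(*d[:2]),np.arctan2(d[1],d[0]))
print(kinematics.ik([.56,.05,.3],quat(0)))
for psi in np.arange(-3,3.2,.5):
  q=kinematics.ik([.56,.05,.3],quat(psi)); print(psi,None if q is None else np.round(q[5],2))
E
```

```text
L [0.59732708 0.08404911 0.19158645] [0.5966092 0.0813672 0.1955   ] [0.60163763 0.08581205 0.1955    ]
R [ 0.57784518 -0.08559792  0.19003246] [ 0.57754522 -0.08684744  0.1955    ] [ 0.58363813 -0.0842433   0.1955    ]
Lw [0.57273535 0.09807694 0.1955    ] [0.62238836 0.0664932  0.1955    ] [0.59756185 0.08228507 0.1955    ] 0.058846868903204036 -0.5665337258781921
Rw [ 0.55167211 -0.07396842  0.1955    ] [ 0.60486328 -0.09790686  0.1955    ] [ 0.57826769 -0.08593764  0.1955    ] 0.05832967044177853 -0.42289161899916045
bolts R->L [ 0.57126745 -0.15120238  0.131     ] [0.6040389 0.1472341 0.131    ] [ 0.58765317 -0.00198414  0.131     ] 0.3002304172982281 1.4614240808263688
[-1.19310456e-01  3.60231331e-01  1.25528007e+00 -4.44089210e-16
  1.52608125e+00 -1.69010678e+00]
-3.0 1.31
-2.5 0.81
-2.0 0.31
-1.5 -0.19
-1.0 -0.69
-0.5 -1.19
0.0 -1.69
0.5 -2.19
1.0 -2.69
1.5 None
2.0 2.59
2.5 2.09
3.0 1.59
```

Press yaw is about -0.109. The wings start at about 0.46 (left) and 0.31 (right), with centres L (.5975,.0825) and R (.5783,-.0864). The clockwise travel fits within joint 6's range. I'll grip the left one.

Run:
```python
from h import *
def show(m):
    s=monitor.sense();print(m,round(s["clock"],2),np.round(s["position"],4),"yaw",round(yaw(),3),"F",np.round(s["contact_force"],2),"M",np.round(s["ft_torque"],3),"gap",round(s["finger_gap"],3))
c=np.array([.5975,.0825]);q=quat(-.567);show("start")
env.reach([*c,.24],q);show("above")
env.movel([*c,.1637],velocity=.1,guard=8);env.hold(.3);show("down")
env.close_gripper(20);env.hold(.3);show("closed")
f=eyes.grab_frame("top");cv2.imwrite("pics/g1.png",f["frame"][:,:,::-1])
# small test turn
t=monitor.sense()["clock"]
env.movel([*c,.1637-.00127*.05],frame=quat(-.617));show("turn .05 movel")
env.set_joints(kinematics.ik([*c,.1637-.00127*.1],quat(-.667)));show("turn .05 joints")
env.hold(.3);show("hold")
```

```text
start 0.2 [ 0.1444 -0.5046  0.231 ] yaw -2.863 F [ 0.28 -0.06 -0.92] M [-0.038  0.014  0.032] gap 0.997
above 2.83 [0.5976 0.0817 0.24  ] yaw -0.568 F [ 0.12 -1.36  0.  ] M [-0.026 -0.009 -0.023] gap 1.001
down 4.04 [0.5976 0.0825 0.164 ] yaw -0.567 F [-0.23 -0.37 -0.17] M [-0.001 -0.005  0.027] gap 0.997
closed 5.0 [0.598  0.0835 0.1639] yaw -0.567 F [ 3.61  5.26 -0.67] M [ 0.956 -0.508 -0.028] gap 0.138
turn .05 movel 5.3 [0.598  0.0835 0.1638] yaw -0.617 F [ 3.58  5.24 -0.34] M [ 0.936 -0.556 -0.057] gap 0.139
turn .05 joints 5.55 [0.598  0.0835 0.1638] yaw -0.667 F [ 2.6   5.61 -1.27] M [ 0.933 -0.561 -0.067] gap 0.133
hold 5.85 [0.598  0.0835 0.1638] yaw -0.667 F [ 2.72  6.11 -0.79] M [ 0.942 -0.517 -0.06 ] gap 0.134
```

The grip is good (gap 0.13, about 12 mm), and the grip centre is off by about 1.1 mm along the jaws. I'll recentre as I turn, and run gentle guarded steps using the averaged moment.

```bash
cat >> h.py <<'E'
YP=-.109
def state(n=5):
    v=[]
    for _ in range(n):
        env.hold(.02);s=monitor.sense();v.append([*s["ft_torque"],*s["contact_force"],s["joint_efforts"][5],*s["position"]])
    return np.mean(v,0)
def turn(c,z0,a,a_end,dM=.11,fast=.08,fine=.03,windows=((.6,1.25),(2.2,9)),base=None,quiet=False):
    """turn gripped screw from angle a to a_end in steps; stops when |Mz-base|>dM. z0: TCP z at joint 0"""
    sg=np.sign(a_end-a);c=np.array(c);bs=[] if base is None else [base]*6;hit=False
    while sg*(a_end-a)>1e-6 and not hit:
        st=fine if any(l<=a+sg*fast and a<h for l,h in windows) else fast
        a+=sg*min(st,abs(a_end-a));psi=YP-a
        env.set_joints(kinematics.ik([*c,z0-.00127*a],quat(psi)))
        m=state();bb=np.median(bs) if len(bs)>=3 else (bs[0] if bs else m[2])
        hit=abs(m[2]-bb)>dM
        if not hit: bs.append(m[2])
        j=np.array([-np.sin(psi),np.cos(psi)]);c=c+.6*j*(j@(m[7:9]-c))
        if hit or not quiet: print(f"{monitor.sense()['clock']:.2f} a={a:.3f} yawA={YP-yaw():.3f} Mz={m[2]:.3f} F={np.round(m[3:6],1)} e5={m[6]:.3f} c={np.round(c,4)}")
    return hit,a,c
E
python3 - <<'E'
from h import *
m=state();print(m[2],m[6])
print(turn([.598,.0835],.1643,.558,1.26,base=None))
E
```

```text
-0.01971745890046265 -0.03674168908037245
6.27 a=0.588 yawA=0.587 Mz=-0.034 F=[2.1 3.4 0.1] e5=-0.001 c=[0.5982 0.0837]
6.60 a=0.618 yawA=0.617 Mz=-0.037 F=[2.1 3.5 0.5] e5=-0.007 c=[0.5982 0.0838]
6.93 a=0.648 yawA=0.647 Mz=-0.034 F=[1.7 3.9 1.8] e5=-0.008 c=[0.5983 0.0838]
7.27 a=0.678 yawA=0.677 Mz=-0.039 F=[1.6 4.  2.8] e5=-0.009 c=[0.5983 0.0838]
7.60 a=0.708 yawA=0.707 Mz=-0.036 F=[1.1 4.5 2.8] e5=-0.010 c=[0.5983 0.0838]
7.93 a=0.738 yawA=0.737 Mz=-0.031 F=[1.1 4.1 3.3] e5=-0.010 c=[0.5983 0.0838]
8.27 a=0.768 yawA=0.767 Mz=-0.030 F=[1.4 4.5 3.8] e5=-0.011 c=[0.5983 0.0838]
8.60 a=0.798 yawA=0.797 Mz=-0.045 F=[1.  4.2 4.1] e5=-0.011 c=[0.5983 0.0838]
8.93 a=0.828 yawA=0.827 Mz=-0.041 F=[1.2 4.1 4.4] e5=-0.011 c=[0.5983 0.0838]
9.27 a=0.858 yawA=0.857 Mz=-0.036 F=[0.5 4.1 5. ] e5=-0.012 c=[0.5983 0.0838]
9.60 a=0.888 yawA=0.887 Mz=-0.040 F=[0.7 3.9 5.2] e5=-0.024 c=[0.5983 0.0839]
9.93 a=0.918 yawA=0.917 Mz=-0.019 F=[0.4 4.3 5.3] e5=-0.025 c=[0.5983 0.0839]
10.27 a=0.948 yawA=0.947 Mz=-0.034 F=[0.8 4.3 5.2] e5=-0.025 c=[0.5983 0.0839]
10.60 a=0.978 yawA=0.977 Mz=-0.023 F=[0.5 3
[... 188 characters left out ...]
0839]
11.60 a=1.068 yawA=1.067 Mz=-0.039 F=[0.4 4.4 5.3] e5=-0.025 c=[0.5983 0.0839]
11.93 a=1.098 yawA=1.097 Mz=-0.046 F=[0.7 4.  5.2] e5=-0.025 c=[0.5983 0.0839]
12.27 a=1.128 yawA=1.127 Mz=-0.045 F=[0.8 4.5 5.1] e5=-0.025 c=[0.5984 0.0839]
12.60 a=1.158 yawA=1.157 Mz=-0.052 F=[0.4 4.2 5.3] e5=-0.025 c=[0.5983 0.0839]
12.93 a=1.188 yawA=1.187 Mz=-0.030 F=[0.2 3.5 4.9] e5=-0.025 c=[0.5984 0.0839]
13.27 a=1.218 yawA=1.217 Mz=-0.060 F=[0.7 4.1 5. ] e5=-0.025 c=[0.5984 0.0839]
13.60 a=1.248 yawA=1.247 Mz=-0.030 F=[1.  4.1 5. ] e5=-0.025 c=[0.5983 0.0839]
13.93 a=1.260 yawA=1.259 Mz=-0.030 F=[0.8 4.2 4.9] e5=-0.018 c=[0.5983 0.0839]
(np.False_, np.float64(1.26), array([0.59834633, 0.08386655]))
```

No bind through 1.26, so the left screw appears sound. I'll continue: fine steps to 1.36, faster to 2.2, then fine until firm.

Run:
```python
from h import *
print(turn([.5983,.0839],.1643,1.26,2.98,base=-.037,windows=((.6,1.36),(2.15,9))))
env.hold(.3);m=state();print(m[2],m[6],m[3:6])
f=eyes.grab_frame("top");cv2.imwrite("pics/g2.png",cv2.resize(f["frame"][170:285,210:370,::-1],None,fx=4,fy=4,interpolation=2))
```

```text
14.27 a=1.290 yawA=1.289 Mz=-0.040 F=[0.7 4.4 5.1] e5=-0.025 c=[0.5983 0.0839]
14.60 a=1.320 yawA=1.319 Mz=-0.040 F=[1.2 4.2 5.7] e5=-0.025 c=[0.5983 0.0839]
14.93 a=1.350 yawA=1.349 Mz=-0.046 F=[1.1 4.2 5.1] e5=-0.028 c=[0.5983 0.0839]
15.27 a=1.380 yawA=1.379 Mz=-0.051 F=[0.8 3.7 4.8] e5=-0.025 c=[0.5984 0.0839]
15.60 a=1.460 yawA=1.459 Mz=-0.066 F=[0.4 3.6 4.9] e5=0.009 c=[0.5984 0.0839]
15.93 a=1.540 yawA=1.539 Mz=-0.047 F=[0.9 4.2 5. ] e5=0.009 c=[0.5984 0.0839]
16.27 a=1.620 yawA=1.619 Mz=-0.046 F=[0.7 3.9 5. ] e5=0.009 c=[0.5984 0.0839]
16.60 a=1.700 yawA=1.699 Mz=-0.045 F=[0.4 4.1 5.1] e5=0.009 c=[0.5984 0.0839]
16.93 a=1.780 yawA=1.779 Mz=-0.036 F=[0.6 3.7 5.3] e5=0.009 c=[0.5984 0.0839]
17.27 a=1.860 yawA=1.859 Mz=-0.015 F=[0.6 4.  4.8] e5=0.009 c=[0.5984 0.0839]
17.60 a=1.940 yawA=1.939 Mz=-0.031 F=[0.9 3.4 5.2] e5=0.009 c=[0.5984 0.0839]
17.93 a=2.020 yawA=2.019 Mz=-0.037 F=[0.9 3.9 5.3] e5=0.009 c=[0.5984 0.0839]
18.27 a=2.100 yawA=2.099 Mz=-0.034 F=[0.2 3.6 5.1] e5=0.009 c=[0.5984 0.0839]
18.60 a=2.130 yawA=2.129 Mz=-0.043 F=[0.7 4.3 4.8] e5=-0.025 c=[0.5984 0.0839]
18.
[... 1023 characters left out ...]

23.27 a=2.550 yawA=2.549 Mz=-0.042 F=[0.5 4.3 5.2] e5=-0.025 c=[0.5983 0.084 ]
23.60 a=2.580 yawA=2.579 Mz=-0.064 F=[1.  4.  5.1] e5=-0.025 c=[0.5983 0.084 ]
23.93 a=2.610 yawA=2.609 Mz=-0.016 F=[0.8 3.8 5. ] e5=-0.025 c=[0.5983 0.084 ]
24.27 a=2.640 yawA=2.639 Mz=-0.033 F=[0.6 4.5 5.3] e5=-0.025 c=[0.5983 0.084 ]
24.60 a=2.670 yawA=2.669 Mz=-0.036 F=[0.6 4.  5.4] e5=-0.015 c=[0.5983 0.084 ]
24.93 a=2.700 yawA=2.699 Mz=0.013 F=[0.5 3.6 5.4] e5=0.048 c=[0.5983 0.084 ]
25.27 a=2.730 yawA=2.729 Mz=0.085 F=[0.6 3.7 5.4] e5=0.114 c=[0.5984 0.0839]
(np.True_, np.float64(2.7299999999999964), array([0.59835219, 0.08393348]))
0.08105693023265244 0.09506744099780917 [0.88422422 3.42657698 5.93847956]
```

The left screw came up firm at about 2.69, with a moment rise of about 0.12 N m. I'll add a small nudge for margin, let go, and go to the right screw, which should bind.

Run:
```python
from h import *
env.set_joints(kinematics.ik([.5984,.0839,.1643-.00127*2.745],quat(YP-2.745)));env.hold(.25)
m=state();print("firm",m[2],m[6],m[3:6])
env.release();env.movel([.5984,.0839,.245],velocity=.12)
f=eyes.grab_frame("top")
c=np.array([.5792,-.0851]);a=.314
env.reach([*c,.245],quat(YP-a))
g=eyes.grab_frame("top");cv2.imwrite("pics/g3.png",np.hstack([cv2.resize(x["frame"][180:270,215:375,::-1],None,fx=2.4,fy=2.4,interpolation=2) for x in(f,g)]))
env.movel([*c,.1639],velocity=.1,guard=8);env.hold(.2);m=state();print("down",m[2],m[6],m[3:6],m[7:])
env.close_gripper(20);env.hold(.3);m=state();print("closed",m[2],m[6],m[3:6],m[7:],monitor.sense()["finger_gap"])
psi=YP-a;j=np.array([-np.sin(psi),np.cos(psi)]);c=c+j*(j@(m[7:9]-c))
r=turn(c,.1643,a,1.3,dM=.085,windows=((.55,1.3),));print(r)
```

```text
firm 0.14305394418722578 0.1414542105048895 [0.63088563 3.57426965 5.39438946]
down -0.008113963945900363 9.10755265977059e-05 [ 0.04512697 -0.03404072 -0.15030062] [ 0.57933662 -0.08514053  0.16430404]
closed -0.027154920483047372 -0.0031374999380204827 [1.0650881  3.42236545 1.7244995 ] [ 0.57927752 -0.08487156  0.16397553] 0.13954265339026442
32.88 a=0.394 yawA=0.392 Mz=-0.027 F=[1.2 3.2 2.2] e5=0.057 c=[ 0.5793 -0.0849]
33.21 a=0.474 yawA=0.471 Mz=-0.027 F=[0.9 3.7 2.7] e5=0.047 c=[ 0.5793 -0.0848]
33.54 a=0.504 yawA=0.503 Mz=-0.036 F=[0.4 4.  2.7] e5=-0.014 c=[ 0.5793 -0.0848]
33.88 a=0.534 yawA=0.533 Mz=-0.040 F=[0.3 4.1 3. ] e5=-0.010 c=[ 0.5793 -0.0848]
34.21 a=0.564 yawA=0.563 Mz=-0.030 F=[0.7 4.1 3.5] e5=-0.009 c=[ 0.5794 -0.0848]
34.54 a=0.594 yawA=0.593 Mz=-0.045 F=[0.9 4.3 3.1] e5=-0.009 c=[ 0.5794 -0.0848]
34.88 a=0.624 yawA=0.623 Mz=-0.033 F=[0.5 4.  3.8] e5=-0.009 c=[ 0.5794 -0.0848]
35.21 a=0.654 yawA=0.653 Mz=-0.063 F=[0.8 4.2 3.9] e5=-0.009 c=[ 0.5794 -0.0848]
35.54 a=0.684 yawA=0.683 Mz=-0.043 F=[0.6 4.1 3.9] e5=-0.010 c=[ 0.5794 -0.0848]
35.88 a=0.714 yawA=0.713 
[... 484 characters left out ...]
3 Mz=-0.054 F=[1.4 4.5 4.6] e5=-0.010 c=[ 0.5794 -0.0847]
38.21 a=0.924 yawA=0.923 Mz=-0.047 F=[0.5 5.  4.5] e5=-0.010 c=[ 0.5794 -0.0847]
38.54 a=0.954 yawA=0.953 Mz=-0.032 F=[1.1 4.5 4.5] e5=-0.010 c=[ 0.5795 -0.0847]
38.88 a=0.984 yawA=0.983 Mz=-0.043 F=[1.2 4.8 4.7] e5=-0.011 c=[ 0.5795 -0.0847]
39.21 a=1.014 yawA=1.013 Mz=-0.028 F=[1.2 4.5 4.4] e5=-0.011 c=[ 0.5795 -0.0847]
39.54 a=1.044 yawA=1.043 Mz=-0.041 F=[0.8 4.8 4.9] e5=-0.021 c=[ 0.5795 -0.0847]
39.88 a=1.074 yawA=1.073 Mz=-0.027 F=[1.3 4.8 4.4] e5=-0.002 c=[ 0.5795 -0.0847]
40.21 a=1.104 yawA=1.103 Mz=0.065 F=[2.  4.3 4.5] e5=0.050 c=[ 0.5795 -0.0847]
(np.True_, np.float64(1.1040000000000005), array([ 0.57950962, -0.08468725]))
```

View pics/g3.png

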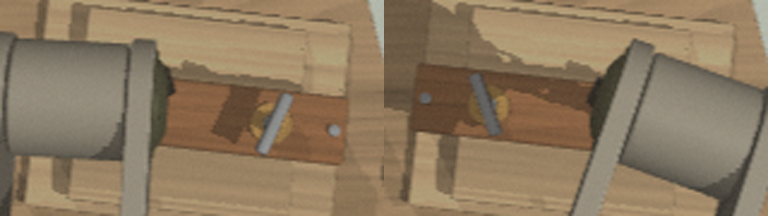

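In the picture the left wing (≈(486,105)) stands at about 2.7 rad as expected. The right screw bound at about 1.09, so it is the crossed one. I'm winding it back out.

Run:
```python
from h import *
h,a,c=turn([.5795,-.0847],.1643,1.104,.16,dM=.09,fast=.1,windows=());print(h)
if not h:
    h,a,c=turn(c,.1643,a,-.06,dM=.07,fine=.02,windows=((-9,9),));print(h,a)
```

```text
40.54 a=1.004 yawA=1.006 Mz=0.053 F=[1.5 4.3 4.6] e5=-0.093 c=[ 0.5795 -0.0847]
40.88 a=0.904 yawA=0.907 Mz=0.027 F=[1.5 3.8 4.6] e5=-0.079 c=[ 0.5795 -0.0847]
41.21 a=0.804 yawA=0.808 Mz=0.025 F=[0.9 3.9 4.8] e5=-0.075 c=[ 0.5795 -0.0847]
41.54 a=0.704 yawA=0.708 Mz=0.014 F=[1.  3.6 4.7] e5=-0.075 c=[ 0.5794 -0.0847]
41.88 a=0.604 yawA=0.608 Mz=0.020 F=[0.7 3.7 5. ] e5=-0.074 c=[ 0.5794 -0.0848]
42.21 a=0.504 yawA=0.508 Mz=0.007 F=[0.7 3.1 5.1] e5=-0.074 c=[ 0.5794 -0.0848]
42.54 a=0.404 yawA=0.408 Mz=0.021 F=[0.4 3.3 4.9] e5=-0.075 c=[ 0.5794 -0.0848]
42.88 a=0.304 yawA=0.308 Mz=0.024 F=[1.1 2.9 4.8] e5=-0.075 c=[ 0.5794 -0.0848]
43.21 a=0.204 yawA=0.208 Mz=0.005 F=[0.6 2.3 4.9] e5=-0.075 c=[ 0.5794 -0.0849]
43.54 a=0.160 yawA=0.162 Mz=-0.010 F=[1.1 2.5 4.6] e5=-0.011 c=[ 0.5794 -0.0849]
False
43.88 a=0.140 yawA=0.141 Mz=0.028 F=[0.9 2.4 4.6] e5=0.011 c=[ 0.5794 -0.0849]
44.21 a=0.120 yawA=0.120 Mz=0.012 F=[1.  2.5 5.3] e5=0.006 c=[ 0.5794 -0.0849]
44.54 a=0.100 yawA=0.100 Mz=0.017 F=[1.5 2.3 4.8] e5=0.005 c=[ 0.5794 -0.0849]
44.88 a=0.080 yawA=0.080 Mz=0.031 F=[0.6 2.4 5.1] e5=0.005 c=[ 0.5794 -0.0849]
45.21 a=0.060 yawA=0.060 Mz=0.036 F=[1.  2.5 5. ] e5=0.005 c=[ 0.5794 -0.0849]
45.54 a=0.040 yawA=0.040 Mz=0.035 F=[1.3 2.5 4.9] e5=0.005 c=[ 0.5794 -0.0849]
45.88 a=0.020 yawA=0.020 Mz=0.057 F=[1.2 2.2 4.8] e5=0.005 c=[ 0.5794 -0.0849]
46.21 a=-0.000 yawA=0.000 Mz=0.053 F=[1.  2.1 4.7] e5=0.005 c=[ 0.5794 -0.0849]
46.54 a=-0.020 yawA=-0.019 Mz=-0.282 F=[1.3 1.9 4.6] e5=-0.307 c=[ 0.5794 -0.0849]
True -0.020000000000000007
```

The open stop was felt at about -0.01. I'll ease off slightly, let go, withdraw upward and check.

Run:
```python
from h import *
c=[.5794,-.0849]
env.set_joints(kinematics.ik([*c,.1643],quat(YP)));env.hold(.1)
env.release();env.movel([*c,.26],velocity=.12)
env.reach([.35,-.3,.35],quat(YP));env.hold(.3)
s=monitor.sense();print(s["clock"],s["contact_force"])
f=eyes.grab_frame("top");cv2.imwrite("pics/end.png",cv2.resize(f["frame"][130:280,180:420,::-1],None,fx=3.3,fy=3.3,interpolation=2))
```

```text
50.0917 [-0.45047479  0.10079291 -0.22304938]
```

View pics/end.png

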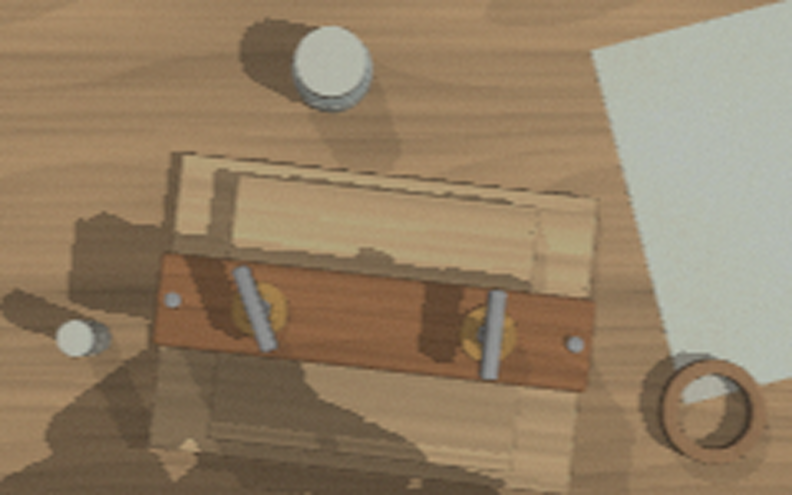

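The right wing runs from (498,292) to (489,378), square across the bridge, so it is at the open stop. The left wing runs from (241,268) to (268,348), about 2.7 rad. The bystanders are where they started, so I'm handing in.

```bash
python3 -c "
from bench import job;job.hand_in()"
```

```text
the job is handed in; nothing more can be done
```

The job is done and handed in at about 50 s of the 72 s allowed; the hand-in gives no verdict.

- **Left screw (sound):** I ran it down until it came up firm at about 2.70 rad and nudged it to 2.745. The moment rose by about 0.18 N m there, well under the 0.44 N m limit. It had turned freely past 1.26 rad, so it was not the crossed one.
- **Right screw (crossed):** It bound at about 1.09 rad. I stopped at a rise of about 0.1 N m and wound it back out. I felt the open stop at about -0.01 rad by the gripper's angle, with a brief moment of about 0.28 N m against it. I eased off to 0 and let go.

**Last checks:** The final top picture shows the right wing square across the bridge and the left wing at about 2.7 rad. The glue stick, tape roll and paint jar look unmoved by eye. The gripper is clear and open, and the tool force is about zero.

**Disagreements:**
- The wing centres found from the camera were 1 to 2 mm off from where the grip settled, and I recentred for that.
- A steady side force of about 4 N stayed while gripping, with no sign of harm.

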